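# Find the waterlogged desiccant tin

### The arm

A 6-joint arm with a two-finger parallel gripper is mounted at the origin on the work surface. World frame = base frame: x ahead of the robot, y to its left, z up, the work surface at z = 0. Lengths are in m, angles in degrees, forces in N, time in s.
With the tool pointing down it reaches from about 0.35 to 0.775 m from the base axis. Payload 5.5 kg.
Tool frame: the origin (TCP) lies at the very end of the fingers, on their centre line; the grasp point (between the pads) lies 19 mm behind it (ctrl.pinch_z is the z of the grasp point in the tool frame, in m); z points along the fingers, y is the direction in which the jaws open and shut (so a half turn about z gives the same grasp; the last joint's range is limited). The gripper opens to 85 mm and grips with 20 to 120 N. Pads are 22 mm wide; open, the fingers measure 114 mm over their backs; the gripper's body (76 mm by 85 mm) begins 54 mm behind the grasp point. The pads swing forward as they close: fully open they stand 13 mm farther back than shut.
Start: joints at [63.163, 17.945, 2.641, 74.691, 0, 82.002], TCP at [0.186, 0.544, 0.231] pointing down, gripper open.
Joint ranges: [-158.12, 158.12], [-49.38, 96.58], [-58.88, 72.47], [-126.05, 133.96], [-84.25, 85.87], [-180, 180]. Speed limits (degrees/s): [147.25, 147.25, 180, 180, 180, 180].

### API

Orientations are given as [roll, pitch, yaw] about the fixed x, y, z axes, in that order (R = Rz(yaw) Ry(pitch) Rx(roll)).
In Python, from workcell import ctrl gives the robot as it stands.
- The arm moves only by the shell command python3 -m crank 'ROWS' [FORCE]. ROWS is JSON, a list of rows, each a list of 7 numbers: the shift along the world's x, y, z in cm, then the turn, a rotation vector about the world's x, y, z in rad, then the opening, from -1 (shut) to 1 (fully open). A call has 1 to 12 rows; each row is the pose to reach, as a shift and turn from the pose commanded when the call began; what a row does not reach only later rows make up. A row lasts 1/10 s, in which the tool goes at most 50 mm and 8.59 degrees, less where a joint would pass 70% of its speed; a pose out of reach is approached as far as the arm can. A call with a gripper value outside its range is refused whole. The fingers move at their own pace and stop on an object; FORCE is the grip in N (left out, the last holds). Time passes only in rows, so rows that repeat a pose let the fingers close. It gives the time, the measured TCP pose, the force and the opening at its end, in the units of the state.
- ctrl.state(): the state, without advancing time (a new reading comes with each control period).
- ctrl.capture(name): name is "scene" or "top" or "wrist"; returns a dict with "img" (400x640x3 uint8, red, green, blue), "intrinsics" (3x3 intrinsics, pixels), "R" (3x3) and "t" (3): a world point X has camera coordinates R X + t. Camera axes: x right, y down, z forward; pixel columns grow to the right and rows downward; lengths in m; the calibration is good to about 2 mm. A picture is of the moment at which its call begins. There is no depth.
- ctrl.finish_job(): hands the job in, once; it reports no verdict.
Trained networks look in a picture, given as the dict that the camera call returned (one of the last four; its "shot" number tells which), for a name from the list of things; names that differ only in an ending like _2 or _b are one class to them, and where a whole thing is asked for, a point or a joint stands for the part that bears it (a point fixed in the world has none). Each returns a list of dicts, best first, with "score" (0 to 1); they miss things now and then, are a little off and sometimes report something else, mostly with a low value. They report only what shows in the picture. A call takes as long as a camera call. They do not tell look-alikes from the thing itself.
- ctrl.recognise(label, picture): "at" ([column, row] in pixels, amid what is visible of it).
- ctrl.outline_of(label, picture): "pixels" (400x640 bool, what is visible of it) and "at" ([column, row] in pixels, amid what is visible of it).
- ctrl.landmark_of(label, picture): "at" ([column, row] in pixels: a listed point, or the origin of a listed thing).
The state is a dict: "time": time; "qpos": joint angles; "joint_velocities": joint speeds; "joint_efforts": joint torques, N m; "eef_pos": TCP position; "ee_rot": TCP orientation; "wrist_force": force on the tool from outside, world axes, zero at the start; "moment": the same for the moment, N m; "gripper_width": finger opening in m.
Only numpy, scipy, OpenCV 4.12 (cv2) and the standard library are available. Lean on these libraries where they do the work, as an engineer would, in place of code of your own. Each camera call takes 0.05 s, during which the arm holds its last target.

### The job

One of the three identical closed desiccant tins on the bench has soaked up moisture and must go for drying: lift each of the three in turn a few centimetres clear of the bench to feel its weight, setting tins down gently and upright where they stood. Then finish holding the heaviest one in the gripper, upright and still, about 20 cm above the bench: do not put it down or let go at the end. The two lighter tins must be back where they stood, no tin may be dropped or tipped over, and the other things on the bench stay where they are.

Things in the scene. Friction and masses are not known exactly. Their poses are not given: they have to be found in the camera images.
- tin_a: plain aluminium tin, lid shut, one of three that look alike: upright cylinder 56 mm diameter, 72 mm high, smooth side. Origin: centre of its underside; z up its axis (yaw means nothing). Centre of mass at mid-height. The heaviest weighs 0.55 to 0.75 kg, the others 0.15 to 0.42 kg; any of the three may be it. Loose on the bench (z = 0); nothing over 20 mm tall within 60 mm of its side
- tin_b: plain aluminium tin, lid shut, one of three that look alike: upright cylinder 56 mm diameter, 72 mm high, smooth side. Origin: centre of its underside; z up its axis (yaw means nothing). Centre of mass at mid-height. The heaviest weighs 0.55 to 0.75 kg, the others 0.15 to 0.42 kg; any of the three may be it. Loose on the bench (z = 0); nothing over 20 mm tall within 60 mm of its side
- tin_c: plain aluminium tin, lid shut, one of three that look alike: upright cylinder 56 mm diameter, 72 mm high, smooth side. Origin: centre of its underside; z up its axis (yaw means nothing). Centre of mass at mid-height. The heaviest weighs 0.55 to 0.75 kg, the others 0.15 to 0.42 kg; any of the three may be it. Loose on the bench (z = 0); nothing over 20 mm tall within 60 mm of its side
- jar: glass specimen jar with a green lid, 54 mm diameter, 82 mm high, loose bystander; origin under its centre
- dish: glass petri dish, 94 mm diameter, 15 mm high, loose bystander; origin under its centre
- dishes: stack of two glass petri dishes, 94 mm diameter, 30 mm high, loose bystander; origin under its centre
- tweezers: steel tweezers lying flat, 120 mm long along their x, 14 mm wide, 8 mm high, loose bystander; origin under the middle
- brush: small wooden-handled brush lying along its x, 160 mm long, about 20 mm high, loose bystander
- vial: small amber vial with a black cap, 27 mm diameter, 58 mm high, loose bystander; origin under its centre
Mind the look-alikes: they are no part of the job. What is shaped like the tin_a but blue or yellow is not meant.

How it is judged:
By the outcome, as a careful person would: the job done as asked, in the order asked, and still so for the second after the job is handed in, while the arm keeps its last pose, push and grip.
It also fails if it takes over 72 s, if anything falls off the work surface, if the arm or the gripper's body presses on something with over 40 N, if the wrist force passes 120 N, or if a joint passes its speed limit or range.

## Working session

There is one attempt and no reset: what is moved stays moved. The work goes in short steps, Python scripts to look and compute and a shell command to move; the robot and the scene stay as the last step left them, time stands still between calls to the robot, and variables do not carry over. Pictures are saved under pics/ and viewed, and the job is handed in when it is done.

```bash
mkdir -p pics; ls; python3 - <<'E'
from workcell import ctrl
import cv2
print(ctrl.state()); print(ctrl.pinch_z)
for n in ("scene","top"):
    p=ctrl.capture(n); cv2.imwrite(f"pics/{n}0.png",p["img"][:,:,::-1])
    for l in ("tin_a","jar","vial"):
        for d in ctrl.landmark_of(l,p):
            K,R,t=p["intrinsics"],p["R"],p["t"]
            import numpy as np
            ray=R.T@np.linalg.solve(K,[*d["at"],1]); c=-R.T@t
            X=c-ray*c[2]/ray[2]
            print(n,l,d["score"],d["at"],X.round(4))
    print(c)
E
```

```text
pics
{'time': 0.0, 'qpos': array([6.31629020e+01, 1.79912876e+01, 2.57837173e+00, 7.46898474e+01,
       1.17022772e-03, 8.20016494e+01]), 'joint_velocities': array([-0.04037649, -0.05613384,  0.10080725, -0.06525705,  0.04837386,
        0.05144459]), 'joint_efforts': array([ 7.60184812e-04, -4.80625498e+01,  2.98533440e+01,  1.92614493e-02,
       -7.17797593e-05, -2.58787253e-06]), 'eef_pos': array([0.18544835, 0.54375368, 0.23041402]), 'ee_rot': array([-1.79898399e+02, -1.54577961e-02,  1.61161238e+02]), 'wrist_force': array([ 0.50762652,  0.40401317, -0.04675636]), 'moment': array([ 0.02336599,  0.03982457, -0.03655704]), 'gripper_width': 0.0853357177172121}
-0.0187
scene tin_a 0.98 [296.7, 219.7] [ 0.5711 -0.0398  0.    ]
scene tin_a 0.98 [177.9, 228.7] [ 0.5005 -0.2992  0.    ]
scene tin_a 0.83 [205.8, 183.0] [ 0.3945 -0.2133  0.    ]
scene tin_a 0.73 [222.2, 213.4] [ 0.4949 -0.1958 -0.    ]
scene tin_a 0.59 [163.1, 187.9] [ 0.3731 -0.3131 -0.    ]
scene tin_a 0.57 [374.9, 172.1] [0.5068 0.1848 0.    ]
scene jar 0.77 [416.7, 218.2] [0.6625 0.2184 0.    ]
scene vial 0.63 [427.3, 122.6] [0.4014 0.3862 0.    ]
[ 1.09246998 -0.17458837  0.84774668]
top tin_a 0.88 [348.8, 200.6] [ 0.5682 -0.0466  0.    ]
top tin_a 0.87 [453.4, 227.9] [ 0.5026 -0.2998  0.    ]
top tin_a 0.8 [247.5, 223.2] [0.5112 0.2002 0.    ]
top tin_a 0.68 [412.6, 230.1] [ 0.4967 -0.2007  0.    ]
top tin_a 0.68 [462.3, 278.2] [ 0.3828 -0.3155  0.    ]
top tin_a 0.59 [419.1, 272.0] [ 0.3967 -0.2132  0.    ]
top jar 0.92 [242.4, 158.5] [0.6729 0.218  0.    ]
top vial 0.69 [174.6, 267.7] [0.4034 0.3715 0.    ]
[0.41780007 0.0303326  0.99501238]
```

View pics/scene0.png

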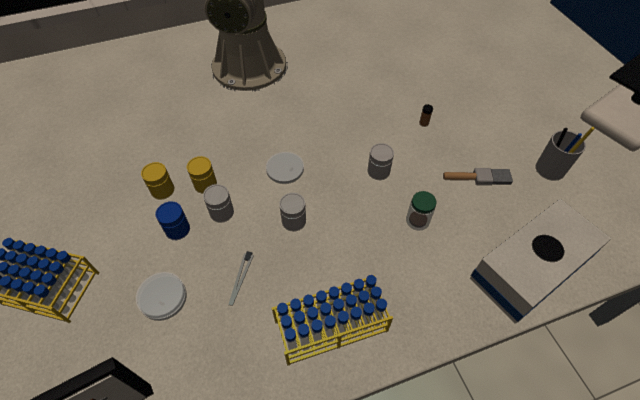

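View pics/top0.png

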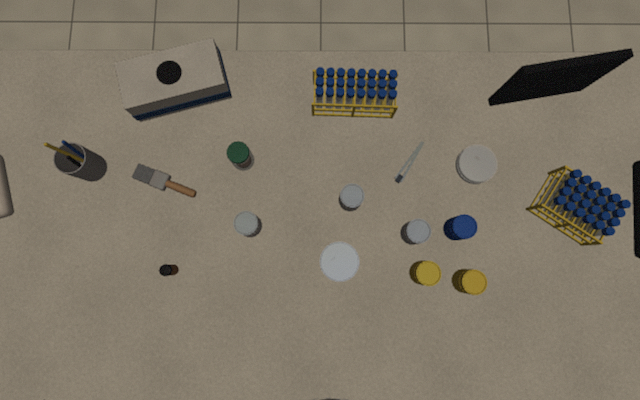

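The plain aluminium candidates in the scene view are (297,212), (219,203) and (381,161). The look-alikes are blue (173,221) and yellow (158,181) and (202,175). The green-lidded jar is at (423,210). Next I'll refine the tin positions and check them in close crops.

```bash
cat > h.py <<'E'
import numpy as np, cv2
from scipy.optimize import least_squares
from workcell import ctrl
def gnd(p,at,z=0.):
    K,R,t=p["intrinsics"],p["R"],p["t"]
    ray=R.T@np.linalg.solve(K,[*at,1]); c=-R.T@t
    return c+ray*(z-c[2])/ray[2]
a=np.linspace(0,2*np.pi,60)
def sil(p,x,y,h=.072,r=.028,z0=0):
    P=np.concatenate([np.c_[x+r*np.cos(a),y+r*np.sin(a),0*a+z] for z in (z0,z0+h)])
    uv,_=cv2.projectPoints(P,cv2.Rodrigues(p["R"])[0],p["t"],p["intrinsics"],None)
    return cv2.convexHull(uv[:,0].astype(np.float32))
def cen(p,x,y):
    m=cv2.moments(sil(p,x,y)); return np.array([m["m10"],m["m01"]])/m["m00"]
def fit(p,uv,x0):
    s=least_squares(lambda v:cen(p,*v)-uv,x0,x_scale=.01,diff_step=1e-3); return s.x
E
python3 - <<'E'
from h import *
tiles=[]
for n in ("scene","top"):
    p=ctrl.capture(n); im=p["img"][:,:,::-1].copy()
    for d in ctrl.outline_of("tin_a",p):
        m=d["pixels"]; rc=np.argwhere(m).mean(0)[::-1]
        col=p["img"][m].mean(0)
        x=fit(p,rc,gnd(p,d["at"],.036)[:2])
        print(n,round(d["score"],2),rc.round(1),col.round(),m.sum(),cv2.contourArea(sil(p,*x)),x.round(4))
    for c in ((.57,-.045),(.496,-.2),(.508,.195)):
        u,v=cen(p,*c).astype(int); tiles.append(cv2.resize(im[v-30:v+30,u-40:u+40],(260,195),interpolation=cv2.INTER_CUBIC))
cv2.imwrite("pics/crop.png",np.vstack([np.hstack(tiles[:3]),np.hstack(tiles[3:])]))
E
```

```text
scene 0.91 [380.  161.1] [90. 84. 78.] 775 792.2488485665526 [0.5064 0.1941]
scene 0.91 [172.4 220.1] [17. 34. 69.] 937 962.4627623716369 [ 0.5009 -0.3009]
scene 0.82 [218.5 202.8] [93. 87. 81.] 876 887.6165803043405 [ 0.4907 -0.196 ]
scene 0.8 [200.9 173. ] [106.  85.  27.] 765 834.9312791849952 [ 0.3922 -0.2161]
scene 0.63 [292.5 211.5] [95. 90. 83.] 876 875.4194210818969 [ 0.5709 -0.0475]
scene 0.63 [157.3 180.4] [100.  80.  24.] 862 882.0302771683782 [ 0.3784 -0.3161]
top 0.92 [459.6 226.5] [35. 51. 84.] 695 715.0647893757559 [ 0.5026 -0.3007]
top 0.85 [350.6 196.4] [114. 115. 112.] 559 564.6879136580974 [ 0.5716 -0.0474]
top 0.66 [468.8 281. ] [120. 101.  42.] 742 764.7888291780837 [ 0.3782 -0.3155]
top 0.61 [423.7 272.1] [126. 110.  48.] 652 673.1770514883101 [ 0.3976 -0.2132]
top 0.57 [415.  231.1] [109. 109. 107.] 645 638.2787599056028 [ 0.4912 -0.1961]
top 0.57 [246.6 223.2] [114. 115. 110.] 568 591.9286893368699 [0.5071 0.1947]
```

View pics/crop.png

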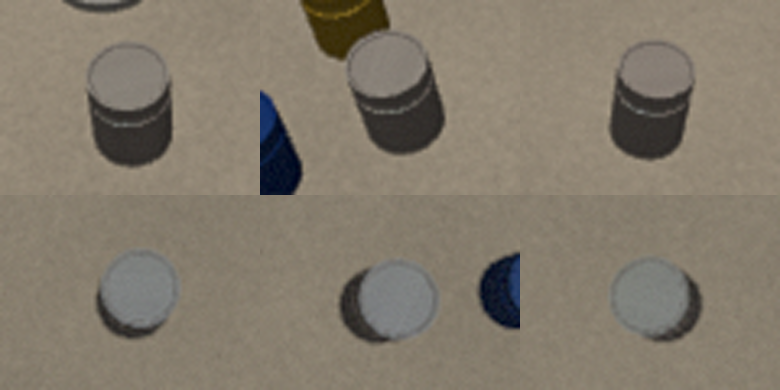

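All three are plain aluminium, and the two views agree to within 1 mm. Tins: A (0.507,0.194), B (0.571,-0.0475), C (0.491,-0.196). I'll approach A first, with the jaw axis turned -0.3 rad so that it stays clear of the blue and yellow look-alikes at C.

```bash
python3 -m crank '[[6,-6,0,0,0,-0.1,1],[10,-10,-2,0,0,-0.2,1],[14,-14,-3,0,0,-0.3,1],[17,-18,-4,0,0,-0.3,1],[20,-21,-5,0,0,-0.3,1],[23,-25,-6,0,0,-0.3,1],[26,-28,-7,0,0,-0.3,1],[29,-31,-8,0,0,-0.3,1],[31,-34,-8,0,0,-0.3,1],[32.1,-35,-8,0,0,-0.3,1],[32.1,-35,-8,0,0,-0.3,1],[32.1,-35,-8,0,0,-0.3,1]]' 60
```

```text
time: 1.8
eef_pos: [0.5069, 0.1936, 0.1511]
ee_rot: [-180.0, -0.0, 143.9]
wrist_force: [0.1, 0.3, 0.5]
gripper_width: 0.0853
```

```bash
python3 -m crank '[[0,0,-2,0,0,0,1],[0,0,-5,0,0,0,1],[0,0,-7,0,0,0,1],[0,0,-9,0,0,0,1],[0,0,-10.5,0,0,0,1],[0,0,-11.5,0,0,0,1],[0,0,-12.5,0,0,0,1],[0,0,-12.9,0,0,0,1],[0,0,-12.9,0,0,0,1],[0,0,-12.9,0,0,0,1]]' 60
python3 - <<'E'
from h import *
p=ctrl.capture("wrist"); cv2.imwrite("pics/w1.png",p["img"][:,:,::-1])
print(ctrl.state()["wrist_force"])
E
```

```text
time: 2.8
eef_pos: [0.5071, 0.1944, 0.0228]
ee_rot: [180.0, 0.0, 144.0]
wrist_force: [0.4, -0.6, -0.1]
gripper_width: 0.0852
[-0.37024753  0.29072163  0.08255386]
```

View pics/w1.png

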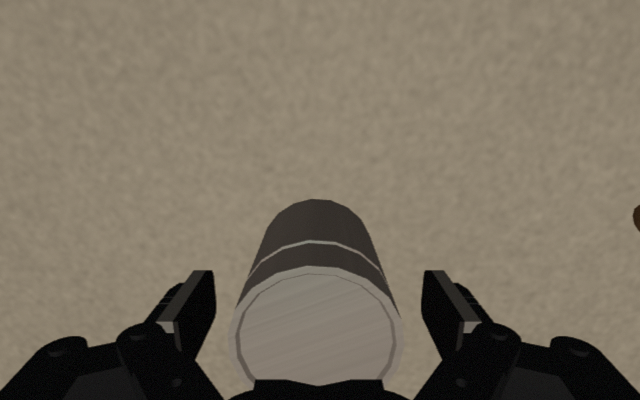

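The tin at (316,330) is centred between the pads at (205,310) and (435,310). Closing.

```bash
python3 -m crank '[[0,0,0,0,0,0,0.5],[0,0,0,0,0,0,0.3],[0,0,0,0,0,0,0.1],[0,0,0,0,0,0,-1],[0,0,0,0,0,0,-1],[0,0,0,0,0,0,-1],[0,0,0,0,0,0,-1],[0,0,0,0,0,0,-1],[0,0,0,0,0,0,-1],[0,0,0,0,0,0,-1]]' 60
```

```text
time: 3.85
eef_pos: [0.5073, 0.1942, 0.023]
ee_rot: [180.0, 0.1, 144.0]
wrist_force: [-0.8, 0.0, 6.1]
gripper_width: 0.0551
```

```bash
python3 -m crank '[[0,0,0.3,0,0,0,-1],[0,0,0.8,0,0,0,-1],[0,0,1.6,0,0,0,-1],[0,0,2.6,0,0,0,-1],[0,0,3.6,0,0,0,-1],[0,0,4.4,0,0,0,-1],[0,0,4.8,0,0,0,-1],[0,0,5,0,0,0,-1],[0,0,5,0,0,0,-1],[0,0,5,0,0,0,-1],[0,0,5,0,0,0,-1],[0,0,5,0,0,0,-1]]'
python3 - <<'E'
from h import *
p=ctrl.capture("scene"); cv2.imwrite("pics/s1.png",cv2.resize(p["img"][90:240,250:500,::-1],(750,450)))
F=[ctrl.state()]
for i in range(6):
    ctrl.capture("wrist"); F.append(ctrl.state())
print(np.mean([f["wrist_force"] for f in F],0),np.std([f["wrist_force"] for f in F],0),np.mean([f["moment"] for f in F],0))
E
```

```text
time: 5.05
eef_pos: [0.5064, 0.1942, 0.0719]
ee_rot: [-180.0, -0.0, 144.0]
wrist_force: [1.0, -0.5, -1.7]
gripper_width: 0.0547
[-0.04698926 -0.35715615 -2.44200163] [0.42599306 0.62073183 0.30728093] [-0.00537748 -0.01970661 -0.00244222]
```

View pics/s1.png

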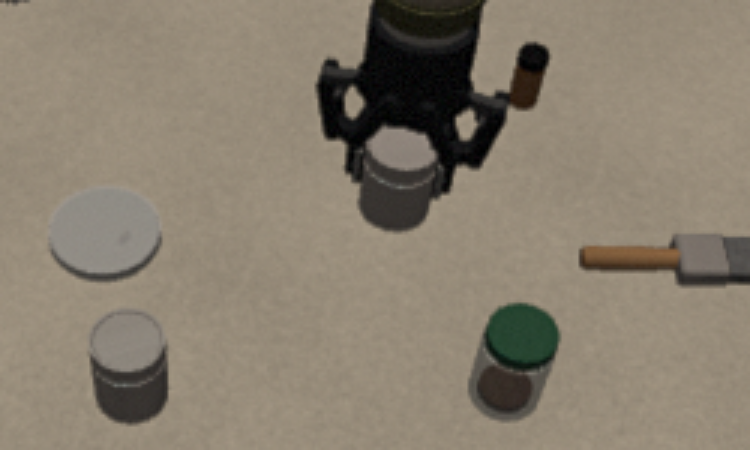

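Tin A is held upright and reads 2.44 N, or about 0.25 kg, so it is one of the light ones. Setting it down slowly.

```bash
python3 -m crank '[[0,0,-0.5,0,0,0,-1],[0,0,-1.3,0,0,0,-1],[0,0,-2.2,0,0,0,-1],[0,0,-3.1,0,0,0,-1],[0,0,-3.8,0,0,0,-1],[0,0,-4.3,0,0,0,-1],[0,0,-4.6,0,0,0,-1],[0,0,-4.8,0,0,0,-1],[0,0,-4.9,0,0,0,-1],[0,0,-4.95,0,0,0,-1],[0,0,-5,0,0,0,-1],[0,0,-5,0,0,0,-1]]'
```

```text
time: 6.6
eef_pos: [0.5069, 0.1943, 0.023]
ee_rot: [180.0, 0.0, 144.0]
wrist_force: [-1.4, -0.8, 3.8]
gripper_width: 0.0549
```

```bash
python3 -m crank '[[0,0,0,0,0,0,0.4],[0,0,0,0,0,0,0.5],[0,0,0,0,0,0,0.6],[0,0,0,0,0,0,0.8],[0,0,0,0,0,0,1],[0,0,0,0,0,0,1],[0,0,0,0,0,0,1],[0,0,0,0,0,0,1]]' && python3 -m crank '[[0,0,1,0,0,0,1],[0,0,3,0,0,0,1],[0,0,5,0,0,0,1],[0,0,7.5,0,0,0,1],[0,0,10,0,0,0,1],[0,0,12,0,0,0,1],[0,0,12.9,0,0,0,1],[0,0,12.9,0,0,0,1]]'
python3 - <<'E'
from h import *
print(ctrl.state()["wrist_force"])
E
```

```text
time: 7.4
eef_pos: [0.5067, 0.1942, 0.0223]
ee_rot: [180.0, -0.0, 144.0]
wrist_force: [0.2, -0.8, -0.1]
gripper_width: 0.0854
time: 8.2
eef_pos: [0.5077, 0.1945, 0.1531]
ee_rot: [179.9, 0.1, 144.0]
wrist_force: [0.9, -0.2, 0.1]
gripper_width: 0.0852
[ 0.85333566 -0.16938621  0.11247351]
```

```bash
python3 -m crank '[[1,-3,0,0,0,0,1],[2,-7,0,0,0,0,1],[3,-11,0,0,0,0,1],[4,-15,0,0,0,0,1],[5,-19,0,0,0,0,1],[6,-22.5,0,0,0,0,1],[6.4,-24.1,0,0,0,0,1],[6.4,-24.1,0,0,0,0,1],[6.4,-24.1,0,0,0,0,1],[6.4,-24.1,0,0,0,0,1]]' && python3 -m crank '[[0,0,-2,0,0,0,1],[0,0,-5,0,0,0,1],[0,0,-7,0,0,0,1],[0,0,-9,0,0,0,1],[0,0,-10.5,0,0,0,1],[0,0,-11.5,0,0,0,1],[0,0,-12.5,0,0,0,1],[0,0,-12.9,0,0,0,1],[0,0,-12.9,0,0,0,1],[0,0,-12.9,0,0,0,1]]' 
python3 - <<'E'
from h import *
p=ctrl.capture("wrist"); a=p["img"][:,:,::-1]
p=ctrl.capture("scene"); b=p["img"][:,:,::-1]
cv2.imwrite("pics/w2.png",np.hstack([cv2.resize(a,(400,250)),cv2.resize(b[90:265,230:510],(400,250))]))
for d in ctrl.outline_of("tin_a",p):
    rc=np.argwhere(d["pixels"]).mean(0)[::-1]; print(d["score"],fit(p,rc,gnd(p,d["at"],.036)[:2]))
E
```

```text
time: 9.2
eef_pos: [0.57, -0.0453, 0.1508]
ee_rot: [-180.0, -0.1, 144.1]
wrist_force: [0.1, 1.1, -0.7]
gripper_width: 0.0855
time: 10.2
eef_pos: [0.5711, -0.0468, 0.0229]
ee_rot: [180.0, 0.0, 144.0]
wrist_force: [0.4, -1.3, -0.6]
gripper_width: 0.0854
0.93 [ 0.39200244 -0.21659507]
0.85 [ 0.37856285 -0.31612455]
0.83 [ 0.57800343 -0.05052006]
0.75 [0.50672349 0.19476761]
0.7 [ 0.49076692 -0.19685982]
0.68 [ 0.50158426 -0.3006742 ]
```

View pics/w2.png

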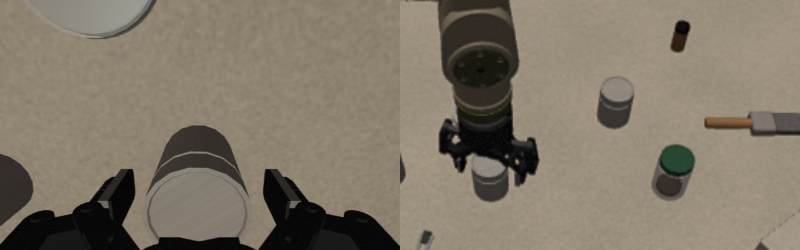

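Tin A is back within 1 mm of its spot. B is centred between the pads, at left-panel (196,200). Gripping and lifting it.

```bash
python3 -m crank '[[0,0,0,0,0,0,0.5],[0,0,0,0,0,0,0.3],[0,0,0,0,0,0,0.1],[0,0,0,0,0,0,-1],[0,0,0,0,0,0,-1],[0,0,0,0,0,0,-1],[0,0,0,0,0,0,-1],[0,0,0,0,0,0,-1],[0,0,0,0,0,0,-1],[0,0,0,0,0,0,-1]]' 60 && python3 -m crank '[[0,0,0.3,0,0,0,-1],[0,0,0.8,0,0,0,-1],[0,0,1.6,0,0,0,-1],[0,0,2.6,0,0,0,-1],[0,0,3.6,0,0,0,-1],[0,0,4.4,0,0,0,-1],[0,0,4.8,0,0,0,-1],[0,0,5,0,0,0,-1],[0,0,5,0,0,0,-1],[0,0,5,0,0,0,-1],[0,0,5,0,0,0,-1],[0,0,5,0,0,0,-1]]'
python3 - <<'E'
from h import *
p=ctrl.capture("scene"); cv2.imwrite("pics/s2.png",cv2.resize(p["img"][90:265,200:480,::-1],(640,400)))
F=[ctrl.state()]
for i in range(6):
    ctrl.capture("wrist"); F.append(ctrl.state())
print(np.mean([f["wrist_force"] for f in F],0),np.std([f["wrist_force"] for f in F],0),np.mean([f["moment"] for f in F],0))
E
```

```text
time: 11.35
eef_pos: [0.5709, -0.0472, 0.0229]
ee_rot: [-180.0, 0.1, 144.0]
wrist_force: [-2.4, -1.2, 5.0]
gripper_width: 0.055
time: 12.55
eef_pos: [0.5704, -0.0467, 0.0719]
ee_rot: [-180.0, -0.0, 144.0]
wrist_force: [0.6, 0.9, -5.7]
gripper_width: 0.0546
[-0.65306737  0.01701769 -6.26996643] [0.33311852 0.41568904 0.52899731] [-0.01735246  0.00782332  0.01234374]
```

View pics/s2.png

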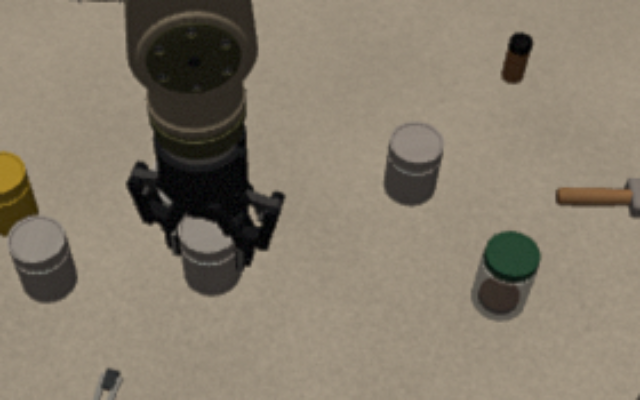

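B reads 6.3 N, or about 0.64 kg, so it looks like the heavy one. C still has to be lifted, so B goes down first.

```bash
python3 -m crank '[[0,0,-0.5,0,0,0,-1],[0,0,-1.3,0,0,0,-1],[0,0,-2.2,0,0,0,-1],[0,0,-3.1,0,0,0,-1],[0,0,-3.8,0,0,0,-1],[0,0,-4.3,0,0,0,-1],[0,0,-4.6,0,0,0,-1],[0,0,-4.8,0,0,0,-1],[0,0,-4.9,0,0,0,-1],[0,0,-4.95,0,0,0,-1],[0,0,-5,0,0,0,-1],[0,0,-5,0,0,0,-1]]' && python3 -m crank '[[0,0,0,0,0,0,-1],[0,0,0,0,0,0,-1]]'
```

```text
time: 14.1
eef_pos: [0.571, -0.0469, 0.0229]
ee_rot: [180.0, 0.0, 144.0]
wrist_force: [-1.5, 1.3, -2.0]
gripper_width: 0.0552
time: 14.3
eef_pos: [0.571, -0.0469, 0.023]
ee_rot: [180.0, 0.0, 144.0]
wrist_force: [-2.4, 0.1, -0.5]
gripper_width: 0.0549
```

```bash
python3 -m crank '[[0,0,-0.03,0,0,0,-1],[0,0,-0.03,0,0,0,0.4],[0,0,0,0,0,0,0.5],[0,0,0,0,0,0,0.6],[0,0,0,0,0,0,0.8],[0,0,0,0,0,0,1],[0,0,0,0,0,0,1],[0,0,0,0,0,0,1],[0,0,0,0,0,0,1]]' && python3 -m crank '[[0,0,1,0,0,0,1],[0,0,3,0,0,0,1],[0,0,5,0,0,0,1],[0,0,7.5,0,0,0,1],[0,0,10,0,0,0,1],[0,0,12,0,0,0,1],[0,0,12.9,0,0,0,1],[0,0,12.9,0,0,0,1]]'
```

```text
time: 15.2
eef_pos: [0.5707, -0.0468, 0.0223]
ee_rot: [180.0, -0.0, 144.0]
wrist_force: [0.0, -0.3, -0.0]
gripper_width: 0.0854
time: 16.0
eef_pos: [0.5717, -0.047, 0.1532]
ee_rot: [179.9, 0.2, 144.0]
wrist_force: [-0.3, 0.6, 0.1]
gripper_width: 0.0857
```

```bash
python3 -m crank '[[-1.5,-3,0,0,0,0,1],[-3.5,-6.5,0,0,0,0,1],[-5.5,-10,0,0,0,0,1],[-7,-13,0,0,0,0,1],[-8,-14.9,0,0,0,0,1],[-8,-14.9,0,0,0,0,1],[-8,-14.9,0,0,0,0,1],[-8,-14.9,0,0,0,0,1]]' && python3 -m crank '[[0,0,-2,0,0,0,1],[0,0,-5,0,0,0,1],[0,0,-7,0,0,0,1],[0,0,-9,0,0,0,1],[0,0,-10.5,0,0,0,1],[0,0,-11.5,0,0,0,1],[0,0,-12.5,0,0,0,1],[0,0,-12.9,0,0,0,1],[0,0,-12.9,0,0,0,1],[0,0,-12.9,0,0,0,1]]' 
python3 - <<'E'
from h import *
p=ctrl.capture("wrist"); a=p["img"][:,:,::-1]
p=ctrl.capture("scene"); b=p["img"][:,:,::-1]
cv2.imwrite("pics/w3.png",np.hstack([cv2.resize(a,(400,250)),cv2.resize(b[90:265,120:400],(400,250))]))
for d in ctrl.outline_of("tin_a",p):
    rc=np.argwhere(d["pixels"]).mean(0)[::-1]; print(d["score"],fit(p,rc,gnd(p,d["at"],.036)[:2]))
E
```

```text
time: 16.8
eef_pos: [0.4907, -0.1949, 0.1507]
ee_rot: [180.0, -0.1, 144.0]
wrist_force: [0.2, 0.4, 1.2]
gripper_width: 0.0854
time: 17.8
eef_pos: [0.4911, -0.1959, 0.0228]
ee_rot: [180.0, 0.1, 144.0]
wrist_force: [-0.3, 0.4, 0.4]
gripper_width: 0.0851
0.9 [0.50732069 0.19528865]
0.88 [ 0.5713558  -0.04780019]
0.88 [ 0.50175987 -0.30025396]
0.71 [ 0.50021247 -0.19982539]
0.65 [ 0.37850974 -0.31519206]
```

View pics/w3.png

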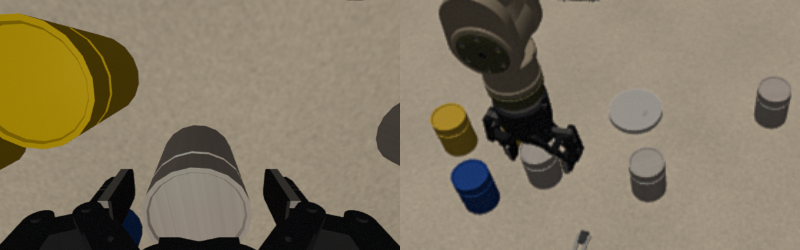

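B is back in place and upright. C is centred between the pads, at left-panel (196,200).

```bash
python3 -m crank '[[0,0,0,0,0,0,0.5],[0,0,0,0,0,0,0.3],[0,0,0,0,0,0,0.1],[0,0,0,0,0,0,-1],[0,0,0,0,0,0,-1],[0,0,0,0,0,0,-1],[0,0,0,0,0,0,-1],[0,0,0,0,0,0,-1],[0,0,0,0,0,0,-1],[0,0,0,0,0,0,-1]]' 60 && python3 -m crank '[[0,0,0.3,0,0,0,-1],[0,0,0.8,0,0,0,-1],[0,0,1.6,0,0,0,-1],[0,0,2.6,0,0,0,-1],[0,0,3.6,0,0,0,-1],[0,0,4.4,0,0,0,-1],[0,0,4.8,0,0,0,-1],[0,0,5,0,0,0,-1],[0,0,5,0,0,0,-1],[0,0,5,0,0,0,-1],[0,0,5,0,0,0,-1],[0,0,5,0,0,0,-1]]'
python3 - <<'E'
from h import *
p=ctrl.capture("scene"); cv2.imwrite("pics/s3.png",cv2.resize(p["img"][90:265,120:400,::-1],(640,400)))
F=[ctrl.state()]
for i in range(6):
    ctrl.capture("wrist"); F.append(ctrl.state())
print(np.mean([f["wrist_force"] for f in F],0),np.std([f["wrist_force"] for f in F],0),np.mean([f["moment"] for f in F],0))
E
```

```text
time: 18.95
eef_pos: [0.491, -0.1961, 0.0229]
ee_rot: [-180.0, 0.1, 144.0]
wrist_force: [-1.3, 0.5, 5.0]
gripper_width: 0.0548
time: 20.15
eef_pos: [0.4905, -0.1956, 0.0719]
ee_rot: [180.0, -0.0, 144.0]
wrist_force: [-0.3, 0.3, -3.4]
gripper_width: 0.055
[-0.31471761  0.14575911 -2.93964211] [0.46145495 0.39723608 0.49611566] [ 0.01447736 -0.00225595  0.0040562 ]
```

View pics/s3.png

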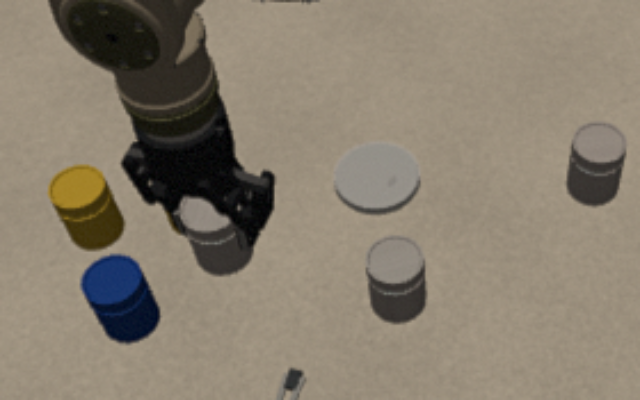

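C reads 2.9 N, or about 0.30 kg, so B is the heaviest. Putting C back.

```bash
python3 -m crank '[[0,0,-0.5,0,0,0,-1],[0,0,-1.3,0,0,0,-1],[0,0,-2.2,0,0,0,-1],[0,0,-3.1,0,0,0,-1],[0,0,-3.8,0,0,0,-1],[0,0,-4.3,0,0,0,-1],[0,0,-4.6,0,0,0,-1],[0,0,-4.8,0,0,0,-1],[0,0,-4.9,0,0,0,-1],[0,0,-4.95,0,0,0,-1],[0,0,-5,0,0,0,-1],[0,0,-5,0,0,0,-1]]' && python3 -m crank '[[0,0,0,0,0,0,-1],[0,0,0,0,0,0,-1]]'
```

```text
time: 21.7
eef_pos: [0.4909, -0.1959, 0.0229]
ee_rot: [180.0, 0.0, 144.0]
wrist_force: [-1.3, 0.5, 2.5]
gripper_width: 0.055
time: 21.9
eef_pos: [0.4909, -0.1959, 0.0229]
ee_rot: [180.0, 0.0, 144.0]
wrist_force: [-2.7, 1.2, 5.6]
gripper_width: 0.0551
```

```bash
python3 -m crank '[[0,0,0,0,0,0,0.4],[0,0,0,0,0,0,0.5],[0,0,0,0,0,0,0.6],[0,0,0,0,0,0,0.8],[0,0,0,0,0,0,1],[0,0,0,0,0,0,1],[0,0,0,0,0,0,1],[0,0,0,0,0,0,1]]' && python3 -m crank '[[0,0,1,0,0,0,1],[0,0,3,0,0,0,1],[0,0,5,0,0,0,1],[0,0,7.5,0,0,0,1],[0,0,10,0,0,0,1],[0,0,12,0,0,0,1],[0,0,12.9,0,0,0,1],[0,0,12.9,0,0,0,1]]' && python3 -m crank '[[1.5,3,0,0,0,0,1],[3.5,6.5,0,0,0,0,1],[5.5,10,0,0,0,0,1],[7,13,0,0,0,0,1],[8,14.9,0,0,0,0,1],[8,14.9,0,0,0,0,1],[8,14.9,0,0,0,0,1],[8,14.9,0,0,0,0,1]]'
python3 - <<'E'
from h import *
p=ctrl.capture("wrist"); a=p["img"][:,:,::-1]
p=ctrl.capture("scene"); b=p["img"][:,:,::-1]
cv2.imwrite("pics/w4.png",np.hstack([cv2.resize(a,(400,250)),cv2.resize(b[90:265,120:400],(400,250))]))
for d in ctrl.outline_of("tin_a",p):
    rc=np.argwhere(d["pixels"]).mean(0)[::-1]; print(d["score"],fit(p,rc,gnd(p,d["at"],.036)[:2]))
E
```

```text
time: 22.7
eef_pos: [0.4907, -0.1958, 0.0223]
ee_rot: [180.0, -0.0, 144.0]
wrist_force: [0.5, 0.4, 0.2]
gripper_width: 0.0853
time: 23.5
eef_pos: [0.4916, -0.1963, 0.153]
ee_rot: [180.0, 0.2, 144.0]
wrist_force: [0.4, -0.3, 0.7]
gripper_width: 0.0852
time: 24.3
eef_pos: [0.5699, -0.0474, 0.1506]
ee_rot: [-180.0, -0.1, 143.9]
wrist_force: [0.3, 0.4, -0.8]
gripper_width: 0.0852
0.81 [ 0.4912212  -0.19609028]
0.77 [ 0.39253897 -0.21632455]
0.74 [ 0.37883172 -0.31477012]
0.7 [ 0.50151159 -0.30089195]
0.69 [0.50639595 0.19520474]
0.58 [ 0.57117364 -0.04688912]
0.16 [0.63117445 0.39788262]
```

View pics/w4.png

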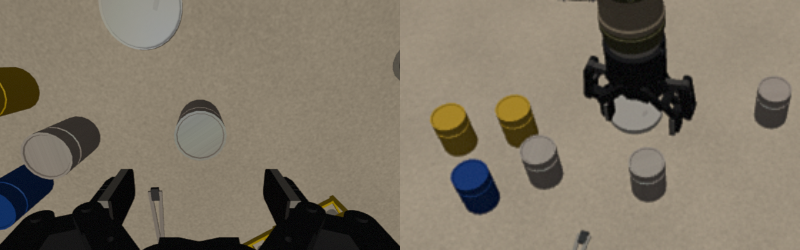

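All the tins are back on their spots, so now the final grasp of B. I'll bring its underside to 20 cm.

```bash
python3 -m crank '[[0,0,-2,0,0,0,1],[0,0,-5,0,0,0,1],[0,0,-7,0,0,0,1],[0,0,-9,0,0,0,1],[0,0,-10.5,0,0,0,1],[0,0,-11.5,0,0,0,1],[0,0,-12.5,0,0,0,1],[0,0,-12.9,0,0,0,1],[0,0,-12.9,0,0,0,1],[0,0,-12.9,0,0,0,1]]' && python3 -m crank '[[0,0,0,0,0,0,0.5],[0,0,0,0,0,0,0.3],[0,0,0,0,0,0,0.1],[0,0,0,0,0,0,-1],[0,0,0,0,0,0,-1],[0,0,0,0,0,0,-1],[0,0,0,0,0,0,-1],[0,0,0,0,0,0,-1],[0,0,0,0,0,0,-1],[0,0,0,0,0,0,-1]]' 70 && python3 -m crank '[[0,0,0.3,0,0,0,-1],[0,0,0.8,0,0,0,-1],[0,0,1.6,0,0,0,-1],[0,0,2.8,0,0,0,-1],[0,0,4.2,0,0,0,-1],[0,0,5.8,0,0,0,-1],[0,0,7.4,0,0,0,-1],[0,0,9,0,0,0,-1],[0,0,10.6,0,0,0,-1],[0,0,12.2,0,0,0,-1],[0,0,13.8,0,0,0,-1],[0,0,15.2,0,0,0,-1]]' && python3 -m crank '[[0,0,1.4,0,0,0,-1],[0,0,2.6,0,0,0,-1],[0,0,3.6,0,0,0,-1],[0,0,4.3,0,0,0,-1],[0,0,4.7,0,0,0,-1],[0,0,4.8,0,0,0,-1],[0,0,4.8,0,0,0,-1],[0,0,4.8,0,0,0,-1],[0,0,4.8,0,0,0,-1],[0,0,4.8,0,0,0,-1],[0,0,4.8,0,0,0,-1],[0,0,4.8,0,0,0,-1]]'
python3 - <<'E'
from h import *
p=ctrl.capture("scene"); b=p["img"][:,:,::-1]
q=ctrl.capture("top"); c=q["img"][:,:,::-1]
cv2.imwrite("pics/f.png",np.hstack([cv2.resize(b,(400,250)),cv2.resize(c,(400,250))])); cv2.imwrite("pics/fs.png",b)
for P in (p,q):
  for d in ctrl.outline_of("tin_a",P):
    rc=np.argwhere(d["pixels"]).mean(0)[::-1]; print(d["score"],rc,fit(P,rc,gnd(P,d["at"],.036)[:2]))
F=[]
for i in range(6):
    ctrl.capture("wrist"); F.append(ctrl.state()["wrist_force"])
print(np.mean(F,0),ctrl.state()["joint_velocities"],ctrl.state()["eef_pos"],ctrl.state()["time"])
E
```

```text
time: 25.45
eef_pos: [0.5711, -0.0469, 0.0229]
ee_rot: [180.0, 0.0, 144.0]
wrist_force: [-0.5, -0.3, 0.2]
gripper_width: 0.0856
time: 26.45
eef_pos: [0.5714, -0.047, 0.0232]
ee_rot: [180.0, 0.1, 144.0]
wrist_force: [-1.1, -0.6, 6.1]
gripper_width: 0.0546
time: 27.65
eef_pos: [0.5707, -0.0467, 0.176]
ee_rot: [180.0, 0.0, 144.0]
wrist_force: [0.1, 0.7, -5.6]
gripper_width: 0.055
time: 28.85
eef_pos: [0.5707, -0.0468, 0.2222]
ee_rot: [180.0, -0.0, 144.0]
wrist_force: [0.7, -0.4, -5.9]
gripper_width: 0.0546
0.97 [218.79157667 203.37257019] [ 0.49255448 -0.19574106]
0.95 [172.53767821 220.200611  ] [ 0.50118037 -0.30065165]
0.94 [380.67690254 160.85580774] [0.5061997  0.19597689]
0.71 [285.49637681 154.94655797] [ 0.40864752 -0.01204317]
0.56 [157.29241071 180.234375  ] [ 0.3778725  -0.31604855]
0.96 [246.51351351 222.85055644] [0.50798407 0.19494859]
0.78 [464.19742489 226.30472103] [ 0.50307914 -0.3113377 ]
0.59 [469.56865465 280.86546463] [ 0.37855461 -0.31736738]
[ 0.11087906  0.03779619 -6.51212592] [-0.0013761   0.05450778 -0.01528952  0.0023322  -0.00608718  0.0203401 ] [ 0.57067761 -0.04676658  0.22233468] 29.35
```

View pics/fs.png

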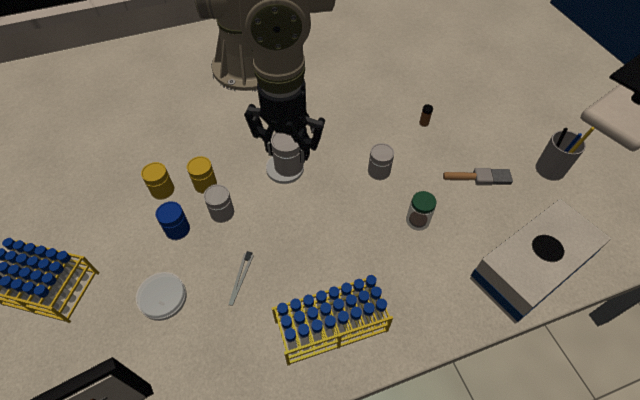

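View pics/f.png

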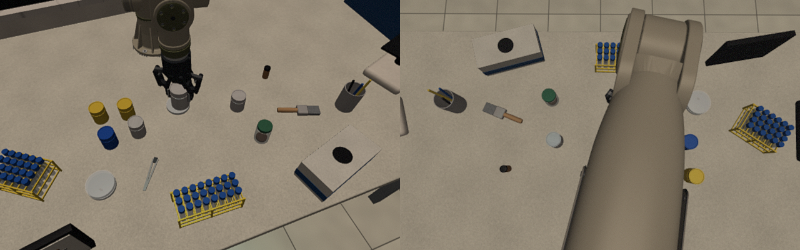

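B is held upright at (287,155) and the arm is still. Tins A (381,161) and C (219,203) stand where they were, and everything else is unmoved. Handing in.

```bash
python3 -c "
from workcell import ctrl
print(ctrl.finish_job())"
```

```text
the job is handed in; nothing more can be done
None
```

I lifted each of the three aluminium tins 5 cm, and the one at (0.571, -0.047) is clearly the heaviest. The job is handed in with that tin held upright and still in the gripper, its underside about 20 cm above the bench.

| Tin (x, y in m) | Wrist force when lifted | Mass |
|---|---|---|
| (0.507, 0.194) | 2.4 N | about 0.25 kg |
| (0.571, -0.047) | 6.3 N (6.5 N in the final hold) | about 0.65 kg |
| (0.491, -0.196) | 2.9 N | about 0.30 kg |

- **Last checks:** the final pictures show the two lighter tins upright, within about 2 mm of where they stood. The bystanders and the blue and yellow look-alikes look unmoved. The arm was at rest and the clock read 29.4 s.
- **What disagreed:** in the last top view the arm hid or cut off several things. That put the blue tin's fit about 10 mm off, and one lighter tin was not seen. The unobstructed scene view showed both in place.

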